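# Suspension push check on the nose of a race buggy

## Robot

A 7-joint arm with a two-finger parallel gripper is mounted at the origin on the work surface. World frame = base frame: x ahead of the robot, y to its left, z up, the work surface at z = 0. Lengths are in m, angles in rad, forces in N, time in s.
With the tool pointing down it reaches from about 0.425 to 0.925 m from the base axis. Payload 6.8 kg.
Tool frame: the origin (TCP) lies on the mounting face of the last link; the fingertips stand 173 mm ahead of it and the grasp point (between the pads) lies arm.grip_point_offset ahead of it (arm.grip_point_offset is the distance from the TCP to the grasp point, in m); z points along the fingers, y is the line along which they close (so a half turn about z gives the same grasp; the last joint's range is limited). The gripper opens to 85 mm and grips with 20 to 120 N. Pads are 22 mm wide; open, the fingers measure 114 mm over their backs; the gripper's body (76 mm by 85 mm) begins 54 mm behind the grasp point. The pads swing forward as they close: fully open they stand 13 mm farther back than shut.
Start: joints at [-1.232, 0.477, 0.022, 1.555, -0.011, 1.109, -0.083], TCP at [0.292, 0.609, 0.405] pointing down, gripper open.
Joint ranges: [-2.96, 2.96], [-0.34, 2.1], [-1.41, 1.46], [0.24, 2.44], [-1.37, 4.51], [0.17, 1.92], [-2.96, 2.96]. Speed limits (rad/s): [2.39, 2.39, 3.14, 3.14, 3.14, 3.14, 3.14].

## Interface

Orientations are given as a unit quaternion [x, y, z, w].
In Python, from cell import arm, fingers, read_state, cams gives the robot as it stands. Calls block until the motion is done:
- arm.movep(position, orientation): joint-space move of the TCP to a pose.
- arm.movel(position, speed=0.15, attitude=None, f_stop=None): straight line of the TCP; attitude=None keeps the orientation; speed is the mean speed in m/s. With f_stop (N) it stops when the force on the tool has changed by that much, and returns True; else False.
- arm.move_j(angles): joint-space move.
- fingers.set_gripper(opening, grip_force=None): finger opening in m; grip_force is the grip in N (None keeps the last); returns when the fingers have stopped.
- arm.dwell(seconds).
- arm.solve_ik(position, orientation): joint angles nearest the present ones, or None.
- read_state(): the state.
- cams.capture(name): name is "side" or "top"; returns a dict with "image" (400x640x3 uint8, blue, green, red), "intrinsics" (3x3 intrinsics, pixels), "position" and "rotation" of the camera in the world. Camera axes: x right, y down, z forward; pixel columns grow to the right and rows downward; lengths in m; the calibration is good to about 2 mm. A picture is of the moment at which its call begins. There is no depth.
A pose or a line that the arm cannot do raises arm.IKError and nothing moves.
- arm.job_done(): hands the job in; it is judged then, once.
The state is a dict: "time": time; "joints": joint angles; "qd": joint speeds; "joint_torque": joint torques, N m; "ee_pos": TCP position; "tcp_rot": TCP orientation; "force": force on the tool from outside, world axes, zero at the start; "moment": the same for the moment, N m; "width": finger opening in m; "gripper_force": force on a finger pad.
Only numpy, scipy, OpenCV 4.12 (cv2) and the standard library are available. Lean on these libraries where they do the work, as an engineer would, in place of code of your own. Each camera call takes 0.05 s, during which the arm holds its last target. There are 200 camera calls.

## Task

The bare race buggy on the pit table stands on its wheels for a suspension check. With your fingertips, gently press straight down on the flat blue top of its front shock tower (the one at the bumper end, not the one under the red rear wing) until it has sunk about a centimetre, without bottoming out, and keep it there for two seconds; then let it spring back up and draw the hand well clear. Do not lift the car or push it out of place, touch no other part of it, and leave everything else on the table as it stands.

Things in the scene. Friction and masses are not known exactly. Their poses are not given: they have to be found in the camera images.
- car: the whole bare 1:10 off-road buggy: 400 mm long, 250 mm over the wheels, black 84 mm tyres, loose, 1.65 kg, drive locked (the wheels do not roll). Origin on the table under its middle; x points to the nose (black bumper 180 to 200 mm ahead), y to the car's left, z up; it may face any way. All but wheels and arms rides on soft springs
- front_tower: blue front shock tower with two yellow-sprung dampers. Origin: centre of its flat level top, 20 mm (car's x) by 72 mm (y), 115 mm ahead of the car's origin, 118 mm above the table at rest. Pressed there it sinks 2.4 mm per newton (10 mm: 4.2 N); the chassis meets the table at about 23 mm; let go, it springs back within 0.5 s. Only the aerial, 70 mm behind and 42 mm right of it, rises higher nearby
- rear_end: the rear shock tower and the red rear wing; leave alone. Blue top alike, 120 mm behind the car's origin and 128 mm above the table at rest (this origin is its centre); the wing, 62 by 168 mm, stands behind and above it, up to 175 mm above the table
- deck: the chassis plate with bumper, gear cases, orange battery, motor, electronics and yellow aerial tube (up to 135 mm above the table); leave alone. Origin as the car's
- wheels: the four wheels, centres 140 mm ahead of and behind the car's origin and 105 to 109 mm to each side, 84 mm high; leave alone. Origin as the car's
- glue: small blue dropper bottle with a white nozzle, 28 mm diameter, 73 mm tall, standing on the car's left side; leave alone. Origin under its centre
- hex_driver: blue-handled hex driver lying on the car's right side, 195 mm long, handle 20 mm square; leave alone. Origin on the table under the end of the handle, blade along its x
- spray_can: white spray can with an orange cap, 66 mm diameter, 200 mm tall, standing; leave alone. Origin under its centre
- spare_wheel: spare wheel lying flat, 84 mm diameter, 40 mm tall; leave alone. Origin under its centre
- battery: yellow and black spare battery pack lying flat, 138 by 47 by 25 mm, long side along its x; leave alone. Origin under its centre
- shell: the car's red body shell with a white stripe, 335 by 115 by 80 mm, lying along its x; leave alone. Origin under its centre

How it is judged:
On the way, in this order (a step that is already met when the one before it is completed fails the run):
1. the fingertips hold the front shock tower pressed down about a centimetre (5 to 16 mm), for 1.5 s without a break (z of front_tower in the frame of car between 0.102 and 0.113 m and contact force between the fingers and front_tower above 0.5 N), for 1.5 s.
2. the tower is let go and has sprung back to its rest height (z of front_tower in the frame of car above 0.115 m and contact force between the fingers and front_tower below 0.1 N), for 0.2 s.
At the end, for the whole second after the job is handed in: the front tower is back within 3 mm of its rest height and still, the gripper's centre point is more than 70 mm from the tower's top, the car stands upright within 12 mm of where it stood, and the other loose things are within 15 mm of where they were, the glue bottle upright (z of front_tower in the frame of car between 0.115 and 0.121 m and distance between the grasp point and front_tower above 0.07 m and distance of car from where it was at the start of the episode below 0.012 m and height (world z) of car below 0.004 m and angle between car's own z axis and vertical below 0.05 rad and linear speed of each of car, front_tower below 0.02 m/s and distance of each of glue, hex_driver, spray_can, spare_wheel, battery, shell from where it was at the start of the episode below 0.015 m and angle between glue's own z axis and vertical below 0.2 rad); the robot touches nothing.
It fails at once if the front is pressed down more than 19 mm (about to bottom out) or with more than 12 N (z of front_tower in the frame of car below 0.099 m or contact force between the fingers and front_tower above 12 N).
It fails at once if the car is lifted (front tower more than 5 mm above its rest height, or the car 6 mm off the table) or pushed more than 12 mm out of place (z of front_tower in the frame of car above 0.123 m or height (world z) of car above 0.006 m or distance of car from where it was at the start of the episode above 0.012 m).
It fails at once if the rear is touched, or pressed down more than 6 mm (contact force between the fingers and rear_end above 0.5 N or z of rear_end in the frame of car below 0.122 m).
It fails at once if the fingers touch another part of the car (contact force between the fingers and deck above 0.5 N or contact force between the fingers and wheels above 0.5 N).
It fails at once if another thing on the table is moved by more than 15 mm or knocked over (distance of any of glue, hex_driver, spray_can, spare_wheel, battery, shell from where it was at the start of the episode above 0.015 m or angle between any of glue, spray_can's own z axis and vertical above 0.3 rad).
It also fails if it takes over 38 s, if anything falls off the work surface, if the arm or the gripper's body presses on something with over 40 N, if the wrist force passes 120 N, or if a joint passes its speed limit or range.

## Working session

There is one attempt and no reset: what is moved stays moved. The work goes in short steps, each a Python script; the robot and the scene stay as the last script left them, time stands still between calls to the robot, and variables do not carry over. Pictures are saved under pics/ and viewed, at most 10 in all, crops included, and the job is handed in when it is done.

```bash
mkdir -p pics; python3 - <<'E'
from cell import arm, fingers, read_state, cams
import cv2,pickle
d={}
for n in("top","side"):
    c=cams.capture(n);d[n]=c;cv2.imwrite(f"pics/{n}1.png",c["image"]);print(n,c["intrinsics"],c["position"],c["rotation"])
pickle.dump(d,open("c1.pkl","wb"))
s=read_state();print(s["time"],s["tcp_rot"],s["force"],s["width"],arm.grip_point_offset)
E
```

```text
top [[460.85062811   0.         318.20604272]
 [  0.         460.85062811 195.9312357 ]
 [  0.           0.           1.        ]] [0.43566242 0.02800326 1.56212537] [-0.70156651  0.7112745  -0.02974846  0.03174979]
side [[425.55195035   0.         319.60547588]
 [  0.         425.55195035 198.06573022]
 [  0.           0.           1.        ]] [ 0.22339071 -0.8544202   0.74737815] [ 0.86612021 -0.17124853  0.08840076 -0.46118872]
0.1 [ 2.21538276e-01  9.75151311e-01 -8.36638940e-04 -1.16059918e-04] [1.01427342 0.22434932 1.08420313] 0.08558644316698123 0.1547
```

View pics/top1.png

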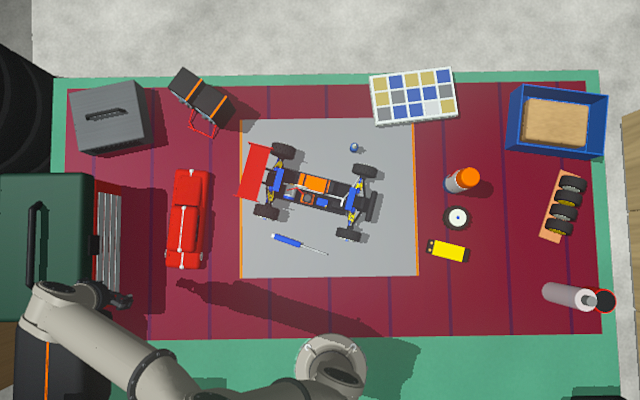

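View pics/side1.png

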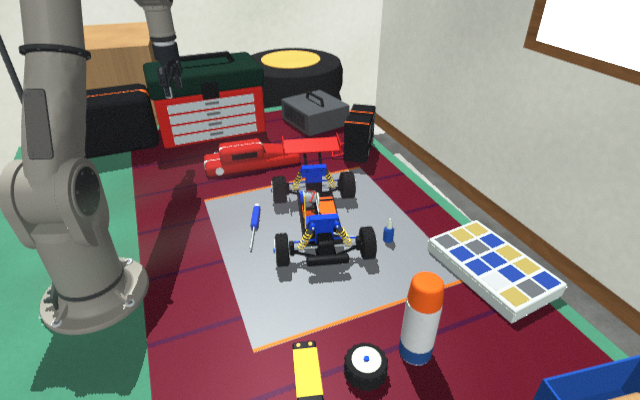

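The top view shows the car with its nose to the right: front tower near (357,198), wing near (253,170). In the side view the front tower is near (322,225), facing the camera.

```bash
cat > h.py <<'E'
import numpy as np,cv2
from scipy.spatial.transform import Rotation as R
def ray(c,uv):
    K=np.array(c["intrinsics"]);d=np.linalg.inv(K)@[uv[0],uv[1],1]
    q=np.array(c["rotation"]); M=R.from_quat(q).as_matrix() if q.size==4 else q
    return np.array(c["position"]),M@d
def plane(c,uv,z):
    p,d=ray(c,uv);return p+d*(z-p[2])/d[2]
def proj(c,X):
    M=R.from_quat(c["rotation"]).as_matrix();v=np.array(c["intrinsics"])@(M.T@(np.array(X)-c["position"]));return v[:2]/v[2]
def blue(im):
    h=cv2.cvtColor(im,cv2.COLOR_BGR2HSV);return cv2.inRange(h,(105,120,60),(130,255,255))
E
python3 - <<'E'
from h import *
import pickle
d=pickle.load(open("c1.pkl","rb"))
for n,(x0,y0,x1,y1),z in(("top",(235,130,395,250),.118),("side",(260,130,400,270),.118)):
    c=d[n];im=c["image"];m=blue(im);N,l,s,ce=cv2.connectedComponentsWithStats(m)
    for i in range(1,N):
        if s[i,4]>8 and x0<ce[i][0]<x1 and y0<ce[i][1]<y1: print(n,s[i],ce[i].round(1),plane(c,ce[i],z).round(3))
    cv2.imwrite(f"pics/{n}crop.png",cv2.resize(im[y0:y1,x0:x1],None,fx=5 if n=="top" else 4,fy=5 if n=="top" else 4,interpolation=cv2.INTER_CUBIC))
# dark tyres in the top view
c=d["top"]
m=cv2.inRange(cv2.cvtColor(c["image"],cv2.COLOR_BGR2GRAY),0,60);N,l,s,ce=cv2.connectedComponentsWithStats(m)
for i in range(1,N):
    if s[i,4]>60 and 235<ce[i][0]<395 and 130<ce[i][1]<250: print(s[i],ce[i].round(1),plane(c,ce[i],.07).round(3))
E
```

```text
top [350 144   8   8  26] [353.  148.2] [ 0.712 -0.081  0.118]
top [269 167  15  25 200] [276.8 179.6] [0.615 0.161 0.118]
top [345 187  15  26 202] [351. 199.] [ 0.55  -0.072  0.118]
top [283 196  11   4  28] [288.  197.5] [0.558 0.126 0.118]
top [316 197  12  10  84] [321.4 201.6] [0.544 0.021 0.118]
top [348 221   3   5  10] [348.7 223. ] [ 0.475 -0.063  0.118]
top [274 234  27  13 143] [287.  240.1] [0.425 0.13  0.118]
side [300 163  27  21 420] [313.3 172.6] [0.607 0.141 0.118]
side [300 191   3  13  36] [301.  196.8] [0.53  0.035 0.118]
side [306 213  35  31 595] [322.3 223.8] [ 0.537 -0.095  0.118]
side [383 227  11  16 133] [388.1 234.9] [ 0.663 -0.194  0.118]
side [334 237   7   3  20] [336.8 238. ] [ 0.548 -0.158  0.118]
side [293 241   7   2  10] [296.  241.5] [ 0.456 -0.133  0.118]
[271 146  25  15 108] [283.8 154.7] [0.703 0.142 0.07 ]
[273 166  24  34 246] [284.6 182.3] [0.612 0.14  0.07 ]
[262 168  14  18  97] [269.6 177.9] [0.627 0.189 0.07 ]
```

View pics/topcrop.png

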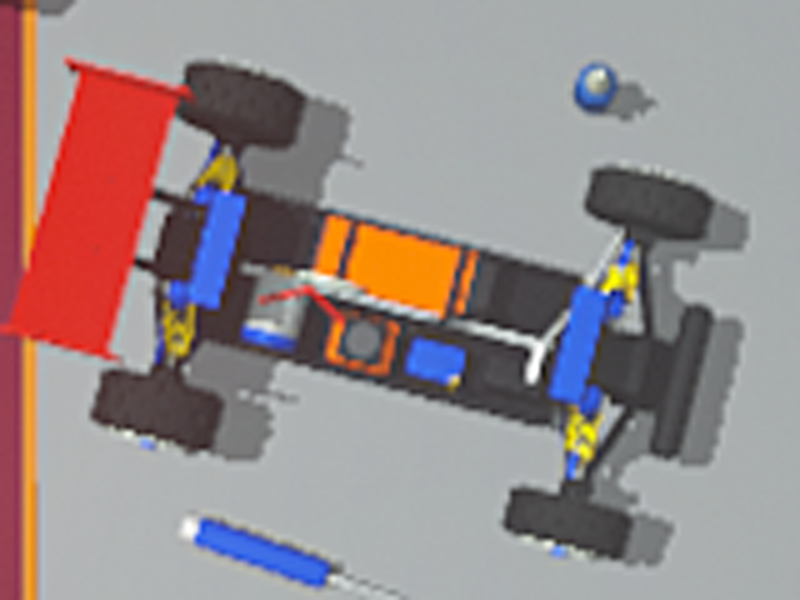

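View pics/sidecrop.png

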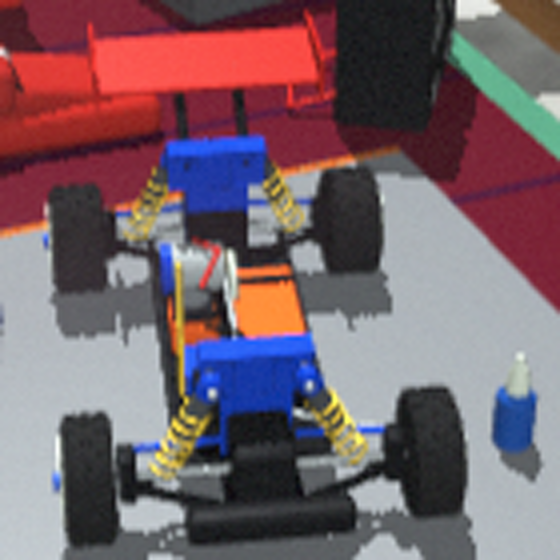

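```bash
cat >> h.py <<'E'
def quat(y):
    y=np.array([*y,0])/np.linalg.norm(y);z=np.array([0,0,-1.]);return R.from_matrix(np.c_[np.cross(y,z),y,z]).as_quat()
E
python3 - <<'E'
from h import *
from cell import arm, fingers, read_state, cams
import pickle
d=pickle.load(open("c1.pkl","rb"))
f=plane(d["top"],(350.8,198.8),.118);r=plane(d["top"],(278.6,180),.128);n=(f-r)[:2];L=np.linalg.norm(n);n/=L
print(f,r,L,n,"side",proj(d["side"],f),"expect ~323,216")
left=np.array([-n[1],n[0]])
best=[]
for s in(1,-1):
    q=quat(s*left);j=arm.solve_ik([f[0],f[1],.45],q);print(s,j)
    if j is not None:best.append((abs(j[6]),s,q))
if abs(L-.235)<.012:
    q=min(best,key=lambda b:b[0])[2]
    fingers.set_gripper(0)
    arm.movep([f[0],f[1],.45],q);arm.movel([f[0],f[1],.325],.15);arm.dwell(.3)
    c={k:cams.capture(k) for k in("side","top")};pickle.dump(c,open("c2.pkl","wb"))
    cv2.imwrite("pics/side2.png",cv2.resize(c["side"]["image"][130:270,240:420],None,fx=4,fy=4,interpolation=cv2.INTER_CUBIC))
    s=read_state();print(s["time"],s["ee_pos"],s["force"],s["width"])
E
```

```text
[ 0.55117038 -0.07107535  0.118     ] [0.61261057 0.15465145 0.128     ] 0.23393906013683216 [-0.26263332 -0.96489571] side [323.72481227 217.08077234] expect ~323,216
1 [-0.56895213  0.28066193  0.72318034  1.82660629 -0.20603423  1.11070146
 -0.0387327 ]
-1 [ 0.90068563  0.47768844 -1.17738151  1.73633124  0.46474899  1.24489846
  2.48377298]
4.8333 [ 0.55123718 -0.07104876  0.32529296] [ 0.04289315 -0.38512697 -0.00352233] -5.9515297395507636e-05
```

View pics/side2.png

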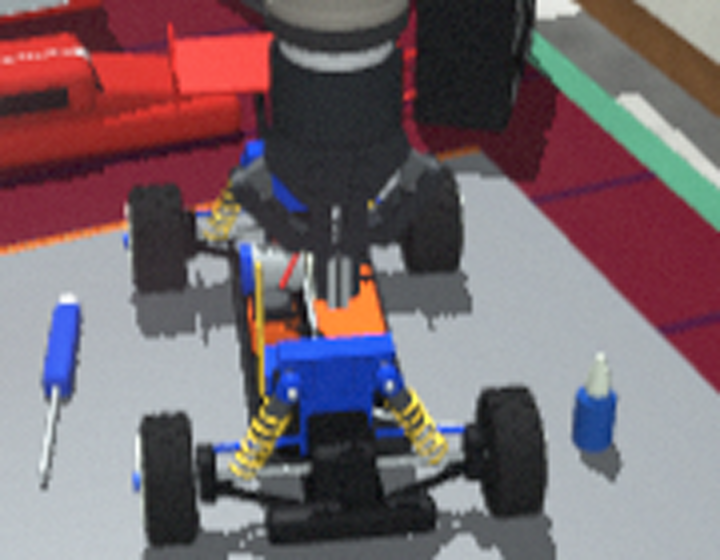

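The closed fingertips sit at crop (340,305), i.e. pixel (325,206). That is straight above the tower's top centre (324,217), by the expected 34 mm or so. Pressing now.

```bash
python3 - <<'E'
from cell import arm, read_state
import numpy as np
x,y=.5512,-.0711
def st(t):
    s=read_state();print(t,round(s["time"],2),s["ee_pos"].round(4) if hasattr(s["ee_pos"],'round') else s["ee_pos"],np.round(s["force"],2));return s
arm.movel([x,y,.300],.05);arm.dwell(.3);f0=st("hover")["force"][2]
hit=arm.movel([x,y,.285],.01,f_stop=1.5);s=st(f"hit {hit}")
arm.dwell(.2)
for z in(.284,.2825,.281):
    if s["force"][2]-f0>3.7: break
    if z<s["ee_pos"][2]-.0005:
        arm.movel([x,y,z],.01);arm.dwell(.15);s=st("press")
E
```

```text
hover 5.78 [ 0.5513 -0.0711  0.3002] [-0.19  0.61  0.34]
hit True 6.87 [ 0.5511 -0.0712  0.288 ] [0.58 0.09 1.58]
press 7.75 [ 0.5512 -0.0713  0.2841] [ 0.6  -2.43  3.38]
press 8.2 [ 0.5512 -0.0713  0.2826] [-0.42 -3.06  3.12]
press 8.65 [ 0.5512 -0.0713  0.2811] [-0.18 -3.51  4.76]
```

```bash
python3 - <<'E'
from cell import arm, read_state, cams
import numpy as np,pickle,cv2
x,y=.5512,-.0711
F=[]
for _ in range(11):
    arm.dwell(.2);s=read_state();F.append(s["force"])
print(s["time"],s["ee_pos"],np.mean(F,0),np.ptp(F,0))
arm.movel([x,y,.300],.03);arm.dwell(.6);print(read_state()["force"])
arm.movel([x,y,.47],.12);arm.dwell(.5)
arm.movep([.45,.25,.50],read_state()["tcp_rot"]);arm.dwell(.5)
c={k:cams.capture(k) for k in("top","side")};pickle.dump(c,open("c3.pkl","wb"))
from h import *
d=pickle.load(open("c1.pkl","rb"))
for k in c:
    for n,D in(("before",d),("after",c)):
        N,l,s,ce=cv2.connectedComponentsWithStats(blue(D[k]["image"]))
        print(k,n,[(ce[i].round(1).tolist(),int(s[i,4])) for i in range(1,N) if s[i,4]>100 and 235<ce[i][0]<400 and 130<ce[i][1]<270])
cv2.imwrite("pics/side3.png",c["side"]["image"]);print(read_state()["time"])
E
```

```text
10.85 [ 0.55121255 -0.07104905  0.28100733] [ 0.0258818  -3.56340404  4.61953502] [1.88319074 1.25543631 1.72525222]
[ 0.02347916 -0.50202432 -0.44746054]
top before [([276.8, 179.6], 200), ([351.0, 199.0], 202), ([287.0, 240.1], 143)]
top after [([276.8, 179.6], 200), ([350.9, 199.1], 203), ([287.0, 240.1], 143)]
side before [([313.3, 172.6], 420), ([255.0, 216.6], 155), ([322.3, 223.8], 595), ([388.1, 234.9], 133)]
side after [([313.3, 172.6], 417), ([255.1, 216.6], 156), ([322.3, 223.8], 597), ([388.1, 234.9], 133)]
16.175
```

View pics/side3.png

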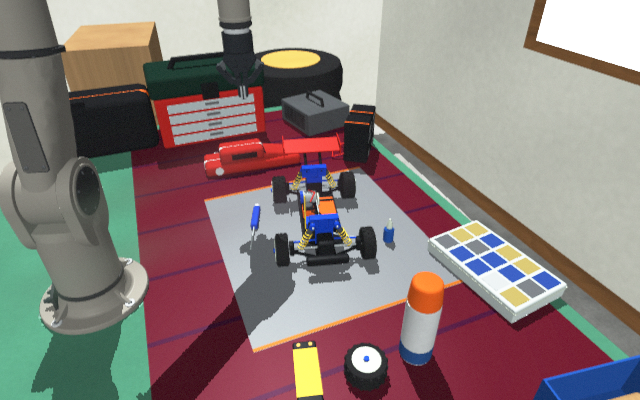

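The car is unmoved (front tower at (322,224), same as before), everything else is in place, and the hand is clear at (240,80).

```bash
python3 -c "
from cell import arm
print(arm.job_done())"
```

```text
the job is handed in; nothing more can be done
None
```

I pressed the front shock tower down about 10 mm (about 4.6 N) and held it for 2.2 s. It sprang back, the car and the blue items I compared in both views read within 0.1 px of their start positions, the hand is clear, and the job is handed in; no verdict came back.

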